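# Tip the glue sticks from the caddy into the melter's feed tray

### The arm

A 6-joint arm with a two-finger parallel gripper is mounted at the origin on the work surface. World frame = base frame: x ahead of the robot, y to its left, z up, the work surface at z = 0. Lengths are in m, angles in rad, forces in N, time in s.
With the tool pointing down it reaches from about 0.35 to 0.975 m from the base axis. Payload 4.9 kg.
Tool frame: the origin (TCP) lies midway between the tips of the shut fingers; the grasp point (between the pads) lies behind it (manip.grasp_offset is the y of the grasp point in the tool frame, in m); y points along the fingers, z is the direction in which the jaws open and shut, and the axes are right-handed (so a half turn about y gives the same grasp; the last joint's range is limited). The gripper opens to 85 mm and grips with 20 to 120 N. Pads are 22 mm wide; open, the fingers measure 114 mm over their backs; the gripper's body (76 mm by 85 mm) begins 54 mm behind the grasp point. The pads swing forward as they close: fully open they stand 13 mm farther back than shut.
Start: joints at [1.062, 0.053, 1.613, -0, 1.476, -0.119], TCP at [0.237, 0.578, 0.231] pointing down, gripper open.
Joint ranges: [-3.01, 3.01], [-1.01, 2.22], [0.06, 2.58], [-1.02, 4.17], [0.09, 2.62], [-3.14, 3.14]. Speed limits (rad/s): [2.57, 2.57, 3.14, 3.14, 3.14, 3.14].

### API

Orientations are given as a unit quaternion [w, x, y, z].
In Python, from plant import manip gives the robot as it stands. The module is installed in compiled form; this text tells all that it offers.
- The arm moves only by the shell command python3 -m jog 'ROWS'. ROWS is a JSON object of lists of equal length, an entry for each row: "offset": the shift along the world's x, y, z in units of 50 mm (1.0 is 50 mm), a list of three; "angular": the turn, a rotation vector about the world's x, y, z in units of 6 degrees (1.0 is 6 degrees), a list of three; "jaw": the finger opening in mm, from 0 to 85.4. In form: {"offset": [[tx, ty, tz], ...], "angular": [[ax, ay, az], ...], "jaw": [jaw, ...]}. A call has 1 to 12 rows; each row shifts and turns the commanded pose from where the row before left it; what a row does not reach is not made up. A row lasts 1/10 s, in which the tool goes at most 50 mm and 8.59 degrees, less where a joint would pass 70% of its speed; a pose out of reach is approached as far as the arm can. A call is refused whole if a number of a shift passes 1 or a number of a turn 1, either way. A call with a gripper value outside its range is refused whole. The fingers move at their own pace and stop on an object; the grip force is fixed at half the most. Time passes only in rows, so rows that do not move let the fingers close. It gives the time, the measured TCP pose, the force and the opening at its end, in the units of the state.
- manip.state(): the state, without advancing time (a new reading comes with each control period).
- manip.grab_frame(name): name is "scene" or "top" or "wrist"; returns the picture (400x640x3 uint8, blue, green, red); there is no depth.
- manip.camera_model(name): a dict with "fx", "fy", "cx", "cy" (pixels), "rvec" (rotation vector, rad) and "tvec" (3), from world to camera coordinates, as OpenCV has them; the wrist camera has in their place "mount" (4x4, takes a point from camera to tool coordinates, whose origin is the TCP and whose axes are the tool frame's). Camera axes: x right, y down, z forward; pixel columns grow to the right and rows downward; lengths in m; the calibration is good to about 2 mm. A picture is of the moment at which its call begins: read the wrist's pose just before it. camera_model takes no time and is no camera call.
- manip.job_done(): hands the job in, once; it reports no verdict.
The state is a dict: "time": time; "joint_pos": joint angles; "joint_vel": joint speeds; "joint_efforts": joint torques, N m; "tool_pos": TCP position; "tool_rot": TCP orientation; "contact_force": force on the tool from outside, world axes, zero at the start; "ft_torque": the same for the moment, N m; "gripper_width": opening from 0.0 (shut) to 1.0 (fully open).
Only numpy, scipy, OpenCV 4.12 (cv2) and the standard library are available. Lean on these libraries where they do the work, as an engineer would, in place of code of your own. Each camera call takes 0.05 s, during which the arm holds its last target.

### The job

Refill the glue melter: lift the blue caddy by its handle, carry it level to the steel feed tray, tip it there mouth down to about 40 degrees and keep it so for two seconds, so that all three glue sticks roll into the tray (never tip it past 55 degrees). Turn it level again while it is still in the air, then set it down gently in the middle of its green mat and let go. Do not disturb the hair claws, jar, tape or brush.

Things in the scene. Friction and masses are not known exactly. Their poses are not given: they have to be found in the camera images.
- caddy: Blue glue-stick caddy, loose, 0.35 kg, 108 (x) x 148 (y) x 130 mm high, on the mat. Origin: centre of its underside; z up; open side (mouth) at its -x, 62 mm back wall at +x, side walls at y = +-70 mm. Its inside floor falls 18 degrees from mouth to back: sticks roll out when it is tipped well past that, mouth down. It stands on x = -30 to +54 mm; grey bar along y on top.
- caddy_bar (a point): Middle of the caddy's grey handle bar, 119 mm above the caddy's underside, over its origin. Bar: 16 mm thick (x), 22 mm tall (z), 130 mm clear length (y) between its uprights; free below down to the sticks (about 60 mm). Axes as the caddy's.
- caddy_mouth (a point): Middle of the caddy's pouring edge: 52 mm to -x of its origin and 39.5 mm above its underside. Axes as the caddy's.
- mat: Green mat, fixed, 150 (x) x 190 (y) x 4 mm: the caddy's place. Origin at the centre of its underside, on the table. It and the tray may be on either side.
- tray: Open steel feed tray, fixed, outside 150 (x) x 200 (y) x 60 mm high, walls and floor 5 mm, with the grey melter body (70 mm deep, 200 mm wide, 75 mm high, an orange knob up to 82 mm) joined to its +x side. Origin at the centre of the open tray's underside.
- tray_in (a point): Centre of the tray's inner floor, 5 mm above the tray's origin. Axes as the tray's.
- stick0_center (a point): Centre of an amber glue stick, 16 mm diameter, 120 mm long, about 30 g, loose; it starts lying across the caddy (along the caddy's y)
- stick0: The same stick: its x axis runs along the stick; its origin is on its skin, 8 mm from its centre
- stick1_center (a point): Centre of an amber glue stick, 16 mm diameter, 120 mm long, about 30 g, loose; it starts lying across the caddy (along the caddy's y)
- stick1: The same stick: its x axis runs along the stick; its origin is on its skin, 8 mm from its centre
- stick2_center (a point): Centre of an amber glue stick, 16 mm diameter, 120 mm long, about 30 g, loose; it starts lying across the caddy (along the caddy's y)
- stick2: The same stick: its x axis runs along the stick; its origin is on its skin, 8 mm from its centre
- claw_a: Black hair claw with two pearls, 95 x 45 x 62 mm, between the work places; a bystander, loose. Origin at the centre of its underside.
- claw_b: A second black hair claw, the same; a bystander, loose. Origin at the centre of its underside.
- jar: Pearl-coloured jar with white lid, 70 mm diameter, 90 mm tall, at the back; a bystander, loose. Origin at the centre of its underside.
- tape: Roll of tape lying flat, 90 mm diameter, 24 mm high, at the left side; a bystander, loose. Origin at the centre of its underside.
- brush: Brush 170 mm long lying at the right side; a bystander, loose. Origin at the centre of its underside.

How it is judged:
By the outcome, as a careful person would: the job done as asked, in the order asked, and still so for the second after the job is handed in, with the robot touching nothing.
It also fails if it takes over 69 s, if anything falls off the work surface, if the arm or the gripper's body presses on something with over 40 N, if the wrist force passes 120 N, or if a joint passes its speed limit or range.

## Working session

There is one attempt and no reset: what is moved stays moved. The work goes in short steps, Python scripts to look and compute and a shell command to move; the robot and the scene stay as the last step left them, time stands still between calls to the robot, and variables do not carry over. Pictures are saved under pics/ and viewed, and the job is handed in when it is done.

```bash
mkdir -p pics; python3 - <<'E'
from plant import manip
import cv2
print(manip.state()); print(manip.grasp_offset)
for n in ["scene","top"]:
    cv2.imwrite(f"pics/{n}0.png",manip.grab_frame(n)); print(n,manip.camera_model(n))
print(manip.camera_model("wrist"))
E
```

```text
{'time': 0.0, 'joint_pos': array([ 1.06198605e+00,  5.33577334e-02,  1.61428678e+00,  8.25323857e-06,
        1.47599207e+00, -1.18967225e-01]), 'joint_vel': array([-0.00123641,  0.00110089,  0.00147914,  0.00133438,  0.00116116,
       -0.00161446]), 'joint_efforts': array([ 9.71000045e-04, -3.93697572e+01, -3.70168912e+01, -4.87105251e-05,
        7.22828656e-03,  3.57052636e-05]), 'tool_pos': array([0.23720262, 0.57757117, 0.23006679]), 'tool_rot': array([-0.69302936,  0.69440223, -0.13718528,  0.13673351]), 'contact_force': array([ 0.07513397,  0.12897546, -0.52849562]), 'ft_torque': array([-0.05383236, -0.01840296, -0.01377822]), 'gripper_width': 1.0007847145466573}
-0.0187
scene {'fx': 404.06381307586526, 'fy': 404.06381307586526, 'cx': 317.9592637213228, 'cy': 197.28235847292325, 'rvec': array([ 2.26854286,  0.70219015, -0.26947744]), 'tvec': array([-0.48808585, -0.15346121,  1.71022458])}
top {'fx': 504.63068218026535, 'fy': 504.63068218026535, 'cx': 318.7724340481064, 'cy': 193.52771845841346, 'rvec': array([ 2.1828564 , -2.15651704,  0.09200261]), 'tvec': array([0.00326876, 0.60485449, 1.71870601])}
{'fx': 281.2403338196827, 'fy': 281.2403338196827, 'cx': 320.93711985936926, 'cy': 195.82638922647973, 'mount': array([[-8.75806710e-04,  9.59167541e-01,  2.82837165e-01,
        -7.16492302e-02],
       [ 2.70450669e-04, -2.82837035e-01,  9.59167941e-01,
        -1.41632007e-01],
       [ 9.99999580e-01,  9.16539219e-04, -1.16969299e-05,
         1.19571731e-04],
       [ 0.00000000e+00,  0.00000000e+00,  0.00000000e+00,
         1.00000000e+00]])}
```

View pics/scene0.png

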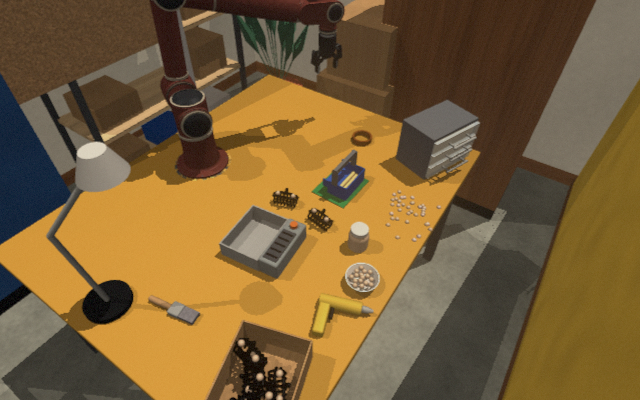

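View pics/top0.png

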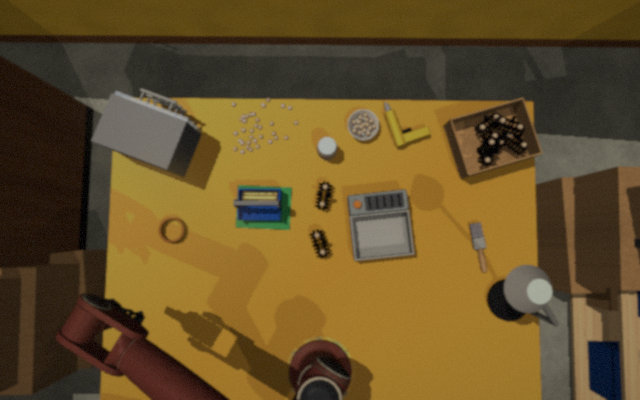

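```bash
python3 - <<'E'
import cv2
im=cv2.imread("pics/top0.png")
cv2.imwrite("pics/c1.png",cv2.resize(im[165:275,220:430],None,fx=3.8,fy=3.8,interpolation=cv2.INTER_CUBIC))
im=cv2.imread("pics/scene0.png")
cv2.imwrite("pics/c2.png",cv2.resize(im[140:290,210:400],None,fx=4,fy=4,interpolation=cv2.INTER_CUBIC))
E
```

```text
(no output)
```

View pics/c1.png

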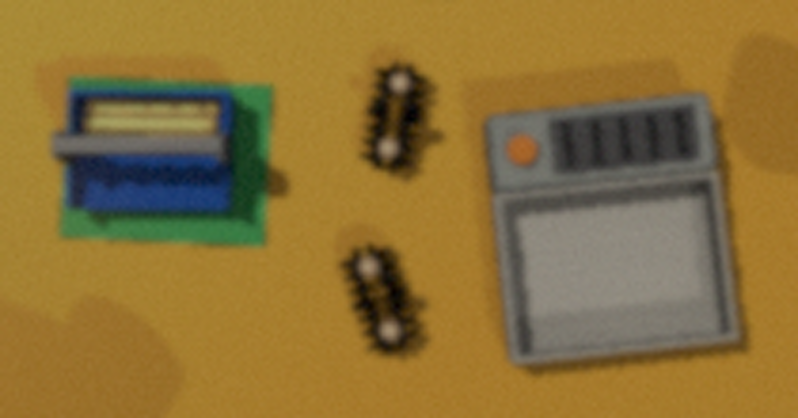

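View pics/c2.png

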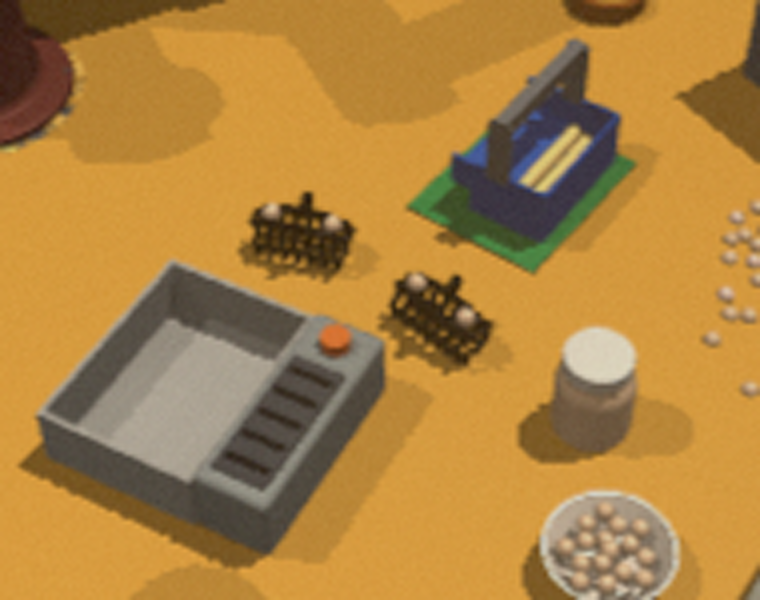

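```bash
cat > h.py <<'E'
import numpy as np, cv2
from plant import manip
from scipy.optimize import least_squares
from scipy.spatial.transform import Rotation as R
def cam(n):
    c=manip.camera_model(n); return np.array([[c['fx'],0,c['cx']],[0,c['fy'],c['cy']],[0,0,1]]),np.array(c['rvec']),np.array(c['tvec'])
def proj(n,P):
    K,r,t=cam(n); return cv2.projectPoints(np.array(P,float).reshape(-1,3),r,t,K,None)[0].reshape(-1,2)
def world(pose,P):
    x,y,a=pose[:3]; z=pose[3] if len(pose)>3 else 0
    c,s=np.cos(a),np.sin(a); P=np.array(P,float)
    return np.c_[x+c*P[:,0]-s*P[:,1], y+s*P[:,0]+c*P[:,1], z+P[:,2]]
def fit(obs,z=0,x0=(.6,0,0)):
    # obs: list of (cam, local pts, pix)
    f=lambda p:np.concatenate([(proj(n,world([*p,z],P))-np.array(q)).ravel() for n,P,q in obs])
    r=least_squares(f,x0); return r.x,r.fun.reshape(-1,2)
def c1(q): q=np.array(q,float); return (q+.5)/3.8-.5+np.array([220,165])
def c2(q): q=np.array(q,float); return (q+.5)/4-.5+np.array([210,140])
E
python3 - <<'E'
from h import *
np.set_printoptions(precision=3,suppress=True)
M=[[.075,.095,.004],[.075,-.095,.004],[-.075,-.095,.004],[-.075,.095,.004]]
o=[("top",M,c1([(70,78),(273,86),(265,243),(60,237)])),("scene",np.array(M)[[0,1,2]][1:],c2([(530,271),(408,208)]))]
print("mat",*fit(o,x0=(.6,.2,0)))
# tray rim corners, z=.06: -x side; body far corners z=.075
T=[[-.075,.1,.06],[-.075,-.1,.06],[.145,-.1,.075],[.145,.1,.075]]
S=[[-.075,.1,.06],[-.075,-.1,.06]]
o=[("top",T,c1([(512,362),(742,340),(708,93),(487,117)])),("scene",S,c2([(174,264),(41,415)]))]
print("tray",*fit(o,x0=(.6,-.2,0)))
# caddy: bar ends top z=.130 , y=+-.065..; bar outer ends
B=[[0,.07,.13],[0,-.07,.13]]
W=[[.054,.074,.062],[.054,-.074,.062]]
o=[("top",B,c1([(54,145),(225,148)])),("top",W,c1([(70,92),(232,95)])),("scene",B,c2([(578,44),(496,122)])),("scene",W,c2([(620,117),(542,183)]))]
print("caddy",*fit(o,z=.004,x0=(.6,.2,0)))
K,r,t=cam("top"); 
for nm,u in [("jar",(327,147)),("clawA",c1((400,118))),("clawB",c1((380,300))),("tape",(174,230))]:
    Rm=R.from_rotvec(r).as_matrix(); d=Rm.T@np.linalg.inv(K)@np.array([*u,1]); C=-Rm.T@t
    z=.04; print(nm,C+d*(z-C[2])/d[2])
E
```

```text
mat [ 0.558  0.203 -0.026] [[-0.27  -0.629]
 [ 0.207 -0.694]
 [ 0.428  0.717]
 [ 0.054  0.187]
 [ 0.69  -0.135]
 [-0.821 -0.833]]
tray [ 0.466 -0.203  0.123] [[ 0.469  0.042]
 [-0.847 -0.79 ]
 [ 0.53  -1.045]
 [-0.329 -0.781]
 [-0.808 -1.652]
 [-1.431 -0.614]]
caddy [ 0.561  0.213 -0.014] [[ 0.687 -0.13 ]
 [-1.288  0.179]
 [-0.552 -0.572]
 [ 0.372 -0.263]
 [-0.564 -0.982]
 [ 0.139 -1.168]
 [-0.174 -1.132]
 [-0.635  3.493]]
jar [ 0.766 -0.016  0.04 ]
clawA [ 0.596 -0.011  0.04 ]
clawB [0.432 0.005 0.04 ]
tape [0.472 0.504 0.04 ]
```

```bash
python3 - <<'E'
from h import *
np.set_printoptions(precision=3,suppress=True)
s=manip.state(); q=s['tool_rot']; Rm=R.from_quat([*q[1:],q[0]])
m=Rm.as_matrix(); print(m)
for yaw in (-.014,):
  for sg in (1,-1):
    z=sg*np.array([np.cos(yaw),np.sin(yaw),0]); y=np.array([0,0,-1.]); x=np.cross(y,z)
    T=np.c_[x,y,z]; print(sg,(R.from_matrix(T)*Rm.inv()).as_rotvec(degrees=True)/6)
print((np.array([.561,.213,.25])-s['tool_pos'])/.05)
E
```

```text
[[ 0.925 -0.001  0.38 ]
 [-0.38  -0.002  0.925]
 [-0.    -1.    -0.002]]
1 [  0.008  -0.017 -11.412]
-1 [ 0.019  0.009 18.588]
[ 6.476 -7.293  0.396]
```

```bash
python3 -m jog '{"offset":[[0.54,-0.608,0.04],[0.54,-0.608,0.04],[0.54,-0.608,0.04],[0.54,-0.608,0.04],[0.54,-0.608,0.04],[0.54,-0.608,0.04],[0.54,-0.608,0.04],[0.54,-0.608,0.04],[0.54,-0.608,0.04],[0.54,-0.608,0.04],[0.54,-0.608,0],[0.54,-0.608,0]],"angular":[[0,0,-0.951],[0,0,-0.951],[0,0,-0.951],[0,0,-0.951],[0,0,-0.951],[0,0,-0.951],[0,0,-0.951],[0,0,-0.951],[0,0,-0.951],[0,0,-0.951],[0,0,-0.951],[0,0,-0.951]],"jaw":[85,85,85,85,85,85,85,85,85,85,85,85]}'
python3 -m jog '{"offset":[[0,0,0],[0,0,0],[0,0,0]],"angular":[[0,0,0],[0,0,0],[0,0,0]],"jaw":[85,85,85]}'
python3 - <<'E'
from h import *
np.set_printoptions(precision=4,suppress=True)
s=manip.state(); im=manip.grab_frame("wrist"); cv2.imwrite("pics/w1.png",im)
q=s['tool_rot']; print(s['time'],s['tool_pos'],s['joint_pos'],s['gripper_width']); print(R.from_quat([*q[1:],q[0]]).as_matrix())
E
```

```text
time: 1.3
tool_pos: [0.5622, 0.2118, 0.2508]
tool_rot: [0.495, -0.496, 0.505, -0.504]
contact_force: [0.2, 0.8, 0.3]
gripper_width: 0.994
time: 1.6
tool_pos: [0.5608, 0.214, 0.2509]
tool_rot: [0.497, -0.497, 0.503, -0.503]
contact_force: [-0.1, 0.0, -0.3]
gripper_width: 0.993
1.6 [0.5608 0.214  0.2509] [ 0.2404 -0.016   1.6499  0.0004  1.5086  0.253 ] 0.9927965601467742
[[-0.0126 -0.001   0.9999]
 [-0.9999  0.0002 -0.0126]
 [-0.0002 -1.     -0.001 ]]
```

View pics/w1.png

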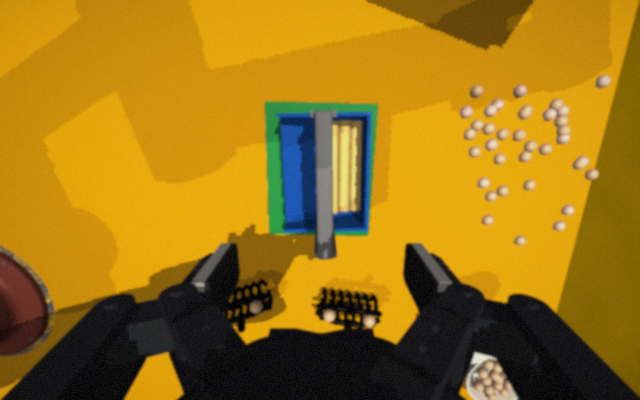

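```bash
cat >> h.py <<'E'
def wray(s,u,z):
    c=manip.camera_model("wrist"); q=s['tool_rot']; Rm=R.from_quat([*q[1:],q[0]]).as_matrix(); M=c['mount']
    d=Rm@M[:3,:3]@np.array([(u[0]-c['cx'])/c['fx'],(u[1]-c['cy'])/c['fy'],1]); C=Rm@M[:3,3]+s['tool_pos']
    return C+d*(z-C[2])/d[2]
E
python3 - <<'E'
from h import *
np.set_printoptions(precision=4,suppress=True)
s=manip.state()
im=cv2.imread("pics/w1.png"); cv2.imwrite("pics/w1c.png",cv2.resize(im[90:270,250:390],None,fx=3.3,fy=3.3,interpolation=cv2.INTER_CUBIC))
for u,z in [((323,112),.134),((324.5,236),.134),((266,102),.004),((378,103),.004),((368,234),.004),((271,234),.004)]: print(u,wray(s,u,z))
E
```

```text
(323, 112) [0.5636 0.2868 0.134 ]
(324.5, 236) [0.564  0.1679 0.134 ]
(266, 102) [0.4897 0.3006 0.004 ]
(378, 103) [0.6367 0.2977 0.004 ]
(368, 234) [0.6303 0.111  0.004 ]
(271, 234) [0.4847 0.1125 0.004 ]
```

View pics/w1c.png

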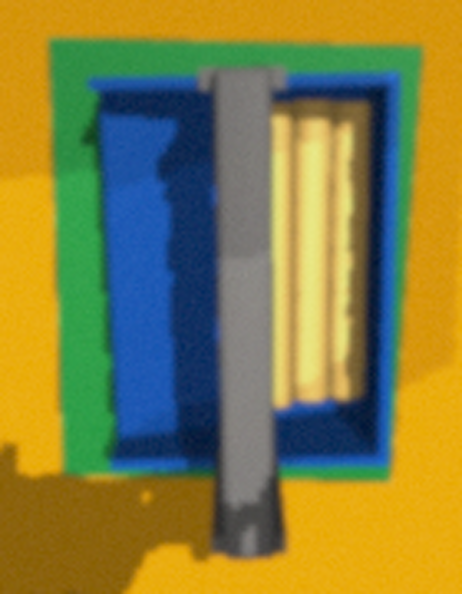

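```bash
python3 -m jog '{"offset":[[0.04,0,-0.4],[0,0,-0.5],[0,0,-0.5],[0,0,-0.5],[0,0,-0.4],[0,0,-0.3],[0,0,-0.2],[0,0,-0.14],[0,0,0]],"angular":[[0,0,0.05],[0,0,0],[0,0,0],[0,0,0],[0,0,0],[0,0,0],[0,0,0],[0,0,0],[0,0,0]],"jaw":[85,85,85,85,85,85,85,85,85]}'
python3 -m jog '{"offset":[[0,0,0],[0,0,0]],"angular":[[0,0,0],[0,0,0]],"jaw":[85,85]}'
python3 - <<'E'
from h import *
for n in ["wrist","scene"]:
    im=manip.grab_frame(n)
    if n=="scene": im=cv2.resize(im[100:250,250:440],None,fx=4,fy=4)
    cv2.imwrite(f"pics/g_{n}.png",im)
E
```

```text
time: 2.55
tool_pos: [0.5631, 0.2135, 0.1038]
tool_rot: [0.498, -0.498, 0.502, -0.502]
contact_force: [0.8, 0.4, -0.0]
gripper_width: 0.995
time: 2.75
tool_pos: [0.5643, 0.2135, 0.1055]
tool_rot: [-0.498, 0.497, -0.502, 0.503]
contact_force: [-0.1, -0.0, -0.0]
gripper_width: 0.998
```

View pics/g_wrist.png

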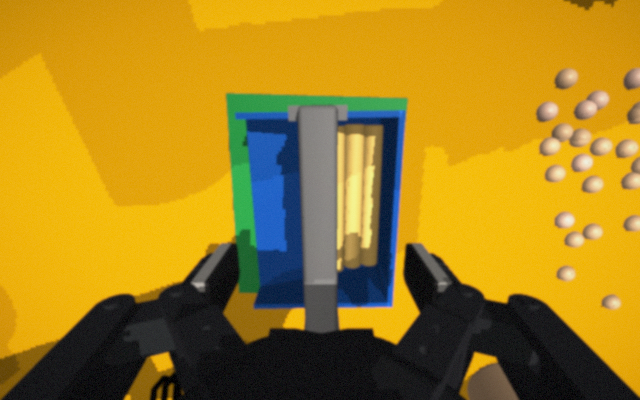

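View pics/g_scene.png

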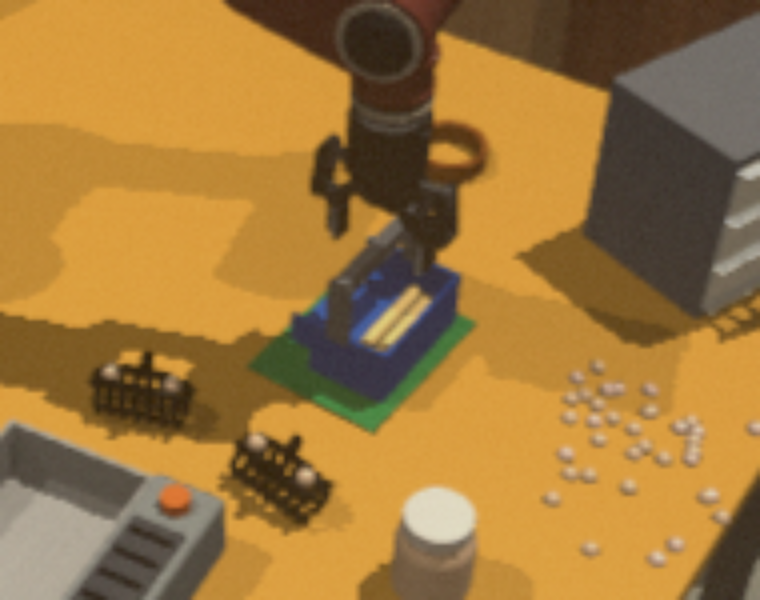

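The wrist picture shows the bar (column 319) midway between the fingers (205–235 and 405–440). I'm closing the jaws.

```bash
python3 -m jog '{"offset":[[0,0,0],[0,0,0],[0,0,0],[0,0,0],[0,0,0],[0,0,0],[0,0,0],[0,0,0],[0,0,0],[0,0,0]],"angular":[[0,0,0],[0,0,0],[0,0,0],[0,0,0],[0,0,0],[0,0,0],[0,0,0],[0,0,0],[0,0,0],[0,0,0]],"jaw":[60,40,30,20,10,5,5,5,5,5]}'
python3 -m jog '{"offset":[[0,0,0.1],[0,0,0.1],[0,0,0.1],[0,0,0.1],[0,0,0.1],[0,0,0]],"angular":[[0,0,0],[0,0,0],[0,0,0],[0,0,0],[0,0,0],[0,0,0]],"jaw":[5,5,5,5,5,5]}'
python3 - <<'E'
from h import *
for n in ["wrist"]:
    im=manip.grab_frame(n); cv2.imwrite(f"pics/l_{n}.png",im)
E
```

```text
time: 3.85
tool_pos: [0.5637, 0.2133, 0.1044]
tool_rot: [-0.498, 0.498, -0.502, 0.502]
contact_force: [2.4, 0.5, 0.3]
gripper_width: 0.177
time: 4.45
tool_pos: [0.5641, 0.2135, 0.1306]
tool_rot: [-0.498, 0.497, -0.502, 0.503]
contact_force: [-0.7, 0.1, -5.1]
gripper_width: 0.172
```

View pics/l_wrist.png

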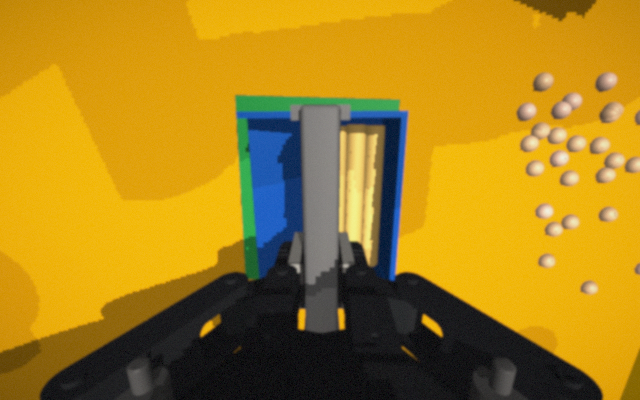

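```bash
python3 -m jog '{"offset":[[0,0,0.15],[0,0,0.25],[0,0,0.35],[0,0,0.35],[0,0,0.35],[0,0,0.3],[0,0,0.2],[0,0,0.14],[0,0,0.1],[0,0,0]],"angular":[[0,0,0],[0,0,0],[0,0,0],[0,0,0],[0,0,0],[0,0,0],[0,0,0],[0,0,0],[0,0,0],[0,0,0]],"jaw":[5,5,5,5,5,5,5,5,5,5]}'
python3 -m jog '{"offset":[[0,-0.1,0],[-0.05,-0.2,0],[-0.08,-0.3,0],[-0.1,-0.4,0],[-0.1,-0.4,0],[-0.1,-0.4,0],[-0.1,-0.4,0],[-0.1,-0.4,0],[-0.1,-0.4,0],[-0.1,-0.4,0],[-0.1,-0.4,0],[-0.1,-0.4,0]],"angular":[[0,0,0],[0,0,0],[0,0,0],[0,0,0.05],[0,0,0.05],[0,0,0.05],[0,0,0.05],[0,0,0.05],[0,0,0.05],[0,0,0.05],[0,0,0.05],[0,0,0.05]],"jaw":[5,5,5,5,5,5,5,5,5,5,5,5]}'
python3 -m jog '{"offset":[[-0.1,-0.4,0],[-0.1,-0.4,0],[-0.1,-0.4,0],[-0.1,-0.4,0],[-0.1,-0.4,0],[-0.1,-0.4,0],[-0.1,-0.4,0],[-0.06,-0.4,0],[-0.05,-0.4,0],[0,-0.3,0],[0,-0.2,0],[0,-0.11,0]],"angular":[[0,0,0.1],[0,0,0.1],[0,0,0.1],[0,0,0.1],[0,0,0.1],[0,0,0.1],[0,0,0.1],[0,0,0.1],[0,0,0],[0,0,0],[0,0,0],[0,0,0]],"jaw":[5,5,5,5,5,5,5,5,5,5,5,5]}'
python3 -m jog '{"offset":[[0,0,0],[0,0,0],[0,0,0]],"angular":[[0,0,0],[0,0,0],[0,0,0]],"jaw":[5,5,5]}'
python3 - <<'E'
from h import *
np.set_printoptions(precision=4,suppress=True)
s=manip.state(); q=s['tool_rot']; print(s['time'],s['tool_pos'],s['joint_pos']); print(R.from_quat([*q[1:],q[0]]).as_matrix())
for n in ["wrist","scene","top"]:
    im=manip.grab_frame(n); cv2.imwrite(f"pics/t_{n}.png",im)
    if n=="scene": cv2.imwrite("pics/t_scenec.png",cv2.resize(im[100:290,180:400],None,fx=3.1,fy=3.1))
    if n=="top": cv2.imwrite("pics/t_topc.png",cv2.resize(im[165:275,220:430],None,fx=3.8,fy=3.8))
E
```

```text
time: 5.5
tool_pos: [0.5636, 0.2133, 0.2392]
tool_rot: [-0.498, 0.498, -0.502, 0.502]
contact_force: [0.9, -0.2, -6.0]
gripper_width: 0.177
time: 6.7
tool_pos: [0.5109, 0.0015, 0.2385]
tool_rot: [-0.509, 0.51, -0.491, 0.49]
contact_force: [-0.8, 0.3, -4.7]
gripper_width: 0.18
time: 7.9
tool_pos: [0.4712, -0.2081, 0.2387]
tool_rot: [0.529, -0.529, 0.469, -0.469]
contact_force: [-0.1, 0.5, -4.9]
gripper_width: 0.177
time: 8.2
tool_pos: [0.4716, -0.2066, 0.2387]
tool_rot: [0.53, -0.53, 0.468, -0.468]
contact_force: [0.4, -0.1, -4.4]
gripper_width: 0.177
8.2 [ 0.4716 -0.2066  0.2387] [-0.5576 -0.2191  1.8563  0.0002  1.5046 -0.6806]
[[ 0.1227 -0.0001  0.9924]
 [-0.9924  0.0003  0.1227]
 [-0.0003 -1.     -0.    ]]
```

View pics/t_wrist.png

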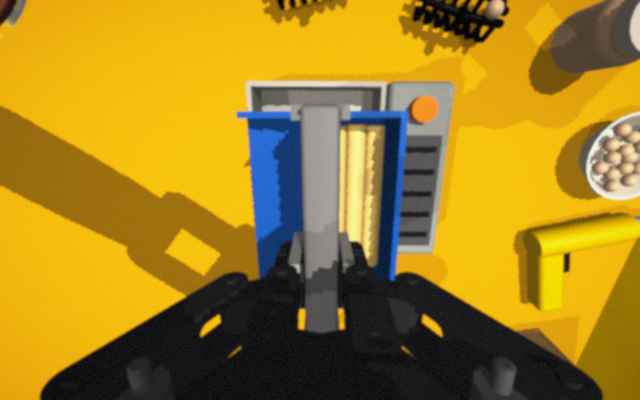

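View pics/t_scenec.png

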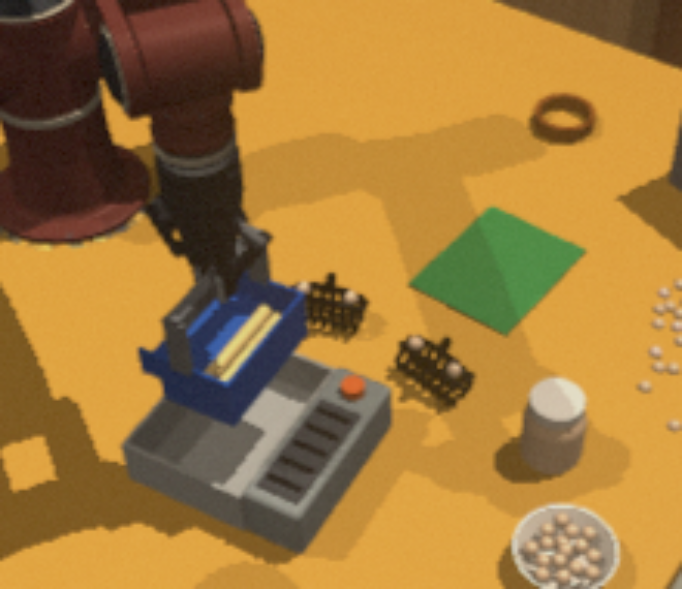

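View pics/t_topc.png

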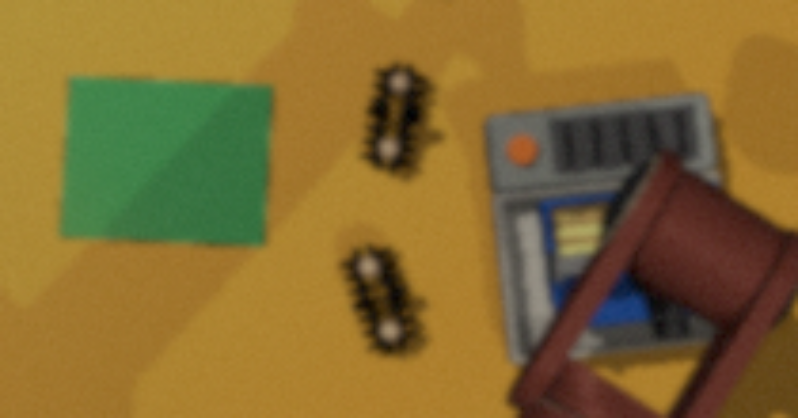

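```bash
python3 - <<'E'
from h import *
np.set_printoptions(precision=4,suppress=True)
s=manip.state()
print(wray(s,(246,82),.06),wray(s,(388,82),.06),wray(s,(452,83),.075),wray(s,(434,252),.075))
print(world([.466,-.203,.123],[[-.075,.1,.06],[.075,.1,.06],[.145,.1,.075],[.145,-.1,.075]]))
E
```

```text
[ 0.3802 -0.114   0.06  ] [ 0.5298 -0.0954  0.06  ] [ 0.5911 -0.0902  0.075 ] [ 0.6179 -0.2779  0.075 ]
[[ 0.3793 -0.113   0.06  ]
 [ 0.5282 -0.0946  0.06  ]
 [ 0.5976 -0.086   0.075 ]
 [ 0.6222 -0.2845  0.075 ]]
```

```bash
python3 -m jog '{"offset":[[0,0.04,-0.1],[0,0.04,-0.2],[0,0,-0.2],[0,0,-0.2],[0,0,-0.2],[0,0,-0.1],[0,0,-0.07],[0,0,0]],"angular":[[0,0,0],[0,0,0],[0,0,0],[0,0,0],[0,0,0],[0,0,0],[0,0,0],[0,0,0]],"jaw":[5,5,5,5,5,5,5,5]}'
python3 -m jog '{"offset":[[0,0,0],[0,0,0],[0,0,0],[0,0,0],[0,0,0],[0,0,0],[0,0,0],[0,0,0],[0,0,0],[0,0,0],[0,0,0],[0,0,0]],"angular":[[0.0245,-0.1985,0],[0.0245,-0.1985,0],[0.0245,-0.1985,0],[0.0245,-0.1985,0],[0.0245,-0.1985,0],[0.0245,-0.1985,0],[0.0245,-0.1985,0],[0.0245,-0.1985,0],[0.0245,-0.1985,0],[0.0245,-0.1985,0],[0.0245,-0.1985,0],[0.0245,-0.1985,0]],"jaw":[5,5,5,5,5,5,5,5,5,5,5,5]}'
python3 - <<'E'
from h import *
np.set_printoptions(precision=4,suppress=True)
s=manip.state(); q=s['tool_rot']; m=R.from_quat([*q[1:],q[0]]).as_matrix(); print(s['time'],s['tool_pos'],s['joint_pos'],s['contact_force'],np.degrees(np.arccos(-m[2,1]))); print(m)
for n in ["scene"]:
    im=manip.grab_frame(n)
    cv2.imwrite("pics/u_scenec.png",cv2.resize(im[130:290,180:330],None,fx=3.7,fy=3.7))
E
```

```text
time: 9.15
tool_pos: [0.4713, -0.2031, 0.1847]
tool_rot: [-0.529, 0.53, -0.469, 0.468]
contact_force: [-0.1, 1.3, -5.0]
gripper_width: 0.176
time: 10.35
tool_pos: [0.4714, -0.2032, 0.1852]
tool_rot: [0.592, -0.459, 0.406, -0.524]
contact_force: [-0.5, -0.2, -4.8]
gripper_width: 0.174
10.35 [ 0.4714 -0.2032  0.1852] [-0.6488 -0.3365  2.0554  0.1851  1.2449 -0.8147] [-0.4909 -0.2434 -4.7789] 14.483126994092897
[[ 0.1218  0.2482  0.961 ]
 [-0.9926  0.0307  0.1179]
 [-0.0002 -0.9682  0.2501]]
```

View pics/u_scenec.png

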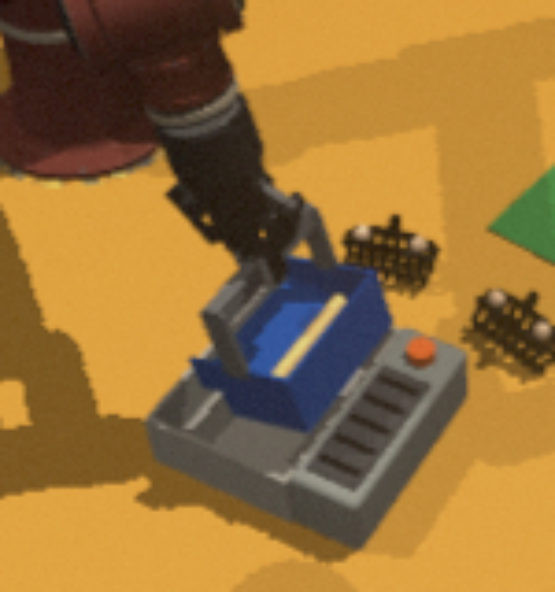

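```bash
python3 -m jog '{"offset":[[0,0,0],[0,0,0],[0,0,0],[0,0,0],[0,0,0],[0,0,0],[0,0,0],[0,0,0],[0,0,0],[0,0,0],[0,0,0],[0,0,0]],"angular":[[0.022,-0.179,0],[0.022,-0.179,0],[0.022,-0.179,0],[0.022,-0.179,0],[0.022,-0.179,0],[0.022,-0.179,0],[0.022,-0.179,0],[0.022,-0.179,0],[0.022,-0.179,0],[0.022,-0.179,0],[0.022,-0.179,0],[0.022,-0.179,0]],"jaw":[5,5,5,5,5,5,5,5,5,5,5,5]}'
python3 - <<'E'
from h import *
np.set_printoptions(precision=4,suppress=True)
s=manip.state(); q=s['tool_rot']; m=R.from_quat([*q[1:],q[0]]).as_matrix(); print(s['time'],s['tool_pos'],s['joint_pos'],s['contact_force'],np.degrees(np.arccos(-m[2,1]))); print(m)
E
```

```text
time: 11.6
tool_pos: [0.4715, -0.2032, 0.1853]
tool_rot: [0.64, -0.389, 0.344, -0.566]
contact_force: [0.7, -0.2, -4.4]
gripper_width: 0.18
11.6 [ 0.4715 -0.2032  0.1853] [-0.7507 -0.4557  2.1796  0.4019  1.1282 -0.9935] [ 0.7261 -0.1777 -4.3676] 27.470857819222278
[[ 0.1218  0.4579  0.8806]
 [-0.9925  0.0563  0.1081]
 [-0.0001 -0.8872  0.4613]]
```

```bash
python3 -m jog '{"offset":[[0,0,0],[0,0,0],[0,0,0],[0,0,0],[0,0,0],[0,0,0],[0,0,0],[0,0,0],[0,0,0],[0,0,0],[0,0,0],[0,0,0]],"angular":[[0.022,-0.179,0],[0.022,-0.179,0],[0.022,-0.179,0],[0.022,-0.179,0],[0.022,-0.179,0],[0.022,-0.179,0],[0.022,-0.179,0],[0.022,-0.179,0],[0.022,-0.179,0],[0.022,-0.179,0],[0.022,-0.179,0],[0.022,-0.179,0]],"jaw":[5,5,5,5,5,5,5,5,5,5,5,5]}'
python3 -m jog '{"offset":[[0,0,0],[0,0,0],[0,0,0],[0,0,0],[0,0,0],[0,0,0],[0,0,0],[0,0,0],[0,0,0],[0,0,0],[0,0,0],[0,0,0]],"angular":[[0.01,-0.07,0],[0,0,0],[0,0,0],[0,0,0],[0,0,0],[0,0,0],[0,0,0],[0,0,0],[0,0,0],[0,0,0],[0,0,0],[0,0,0]],"jaw":[5,5,5,5,5,5,5,5,5,5,5,5]}'
python3 - <<'E'
from h import *
np.set_printoptions(precision=4,suppress=True)
s=manip.state(); q=s['tool_rot']; m=R.from_quat([*q[1:],q[0]]).as_matrix(); print(s['time'],s['tool_pos'],s['joint_pos'],s['contact_force'],np.degrees(np.arccos(-m[2,1])))
im=manip.grab_frame("scene")
cv2.imwrite("pics/v_scenec.png",cv2.resize(im[130:290,180:330],None,fx=3.7,fy=3.7))
cv2.imwrite("pics/v_wrist.png",manip.grab_frame("wrist"))
E
```

```text
time: 12.8
tool_pos: [0.4715, -0.2032, 0.1853]
tool_rot: [0.68, -0.314, 0.278, -0.602]
contact_force: [-0.5, -0.2, -3.6]
gripper_width: 0.177
time: 14.0
tool_pos: [0.4715, -0.2032, 0.1853]
tool_rot: [0.681, -0.312, 0.276, -0.602]
contact_force: [0.2, 0.4, -3.8]
gripper_width: 0.175
14.0 [ 0.4715 -0.2032  0.1853] [-0.8639 -0.5485  2.3021  0.6763  1.0564 -1.2283] [ 0.2455  0.4484 -3.8383] 40.793093659861825
```

View pics/v_scenec.png

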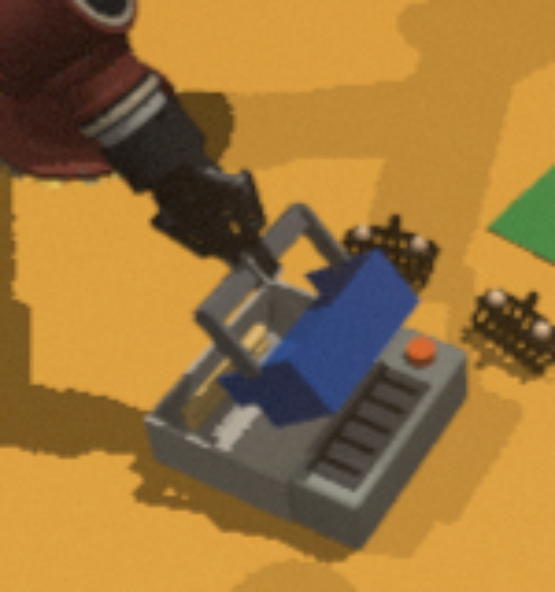

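View pics/v_wrist.png

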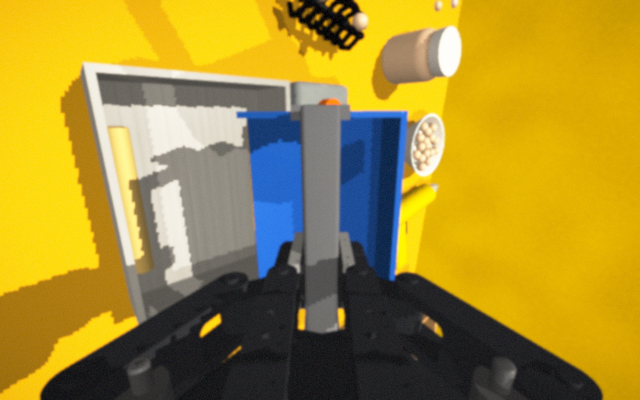

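The caddy is empty, and at least one stick shows by the tray's near wall (wrist picture, 125,200). I'll hold for the rest of the two seconds and a bit more.

```bash
python3 -m jog '{"offset":[[0,0,0],[0,0,0],[0,0,0],[0,0,0],[0,0,0],[0,0,0],[0,0,0],[0,0,0],[0,0,0],[0,0,0],[0,0,0],[0,0,0]],"angular":[[0,0,0],[0,0,0],[0,0,0],[0,0,0],[0,0,0],[0,0,0],[0,0,0],[0,0,0],[0,0,0],[0,0,0],[0,0,0],[0,0,0]],"jaw":[5,5,5,5,5,5,5,5,5,5,5,5]}'
python3 -m jog '{"offset":[[0,0,0],[0,0,0],[0,0,0.05],[0,0,0.1],[0,0,0.1],[0,0,0.1],[0,0,0.1],[0,0,0.1],[0,0,0.1],[0,0,0.1],[0,0,0.1],[0,0,0.1]],"angular":[[0,0,0],[0,0,0],[-0.025,0.2,0],[-0.049,0.397,0],[-0.049,0.397,0],[-0.049,0.397,0],[-0.049,0.397,0],[-0.049,0.397,0],[-0.049,0.397,0],[-0.049,0.397,0],[-0.049,0.397,0],[-0.049,0.397,0]],"jaw":[5,5,5,5,5,5,5,5,5,5,5,5]}'
python3 -m jog '{"offset":[[0,0,0.1],[0,0,0.1],[0,0,0.1],[0,0,0.1],[0,0,0.1],[0,0,0],[0,0,0],[0,0,0],[0,0,0],[0,0,0]],"angular":[[-0.049,0.397,0],[-0.049,0.397,0],[-0.049,0.397,0],[-0.049,0.397,0],[-0.049,0.397,0],[-0.049,0.397,0],[-0.049,0.397,0],[-0.025,0.2,0],[0,0,0],[0,0,0]],"jaw":[5,5,5,5,5,5,5,5,5,5]}'
python3 - <<'E'
from h import *
np.set_printoptions(precision=4,suppress=True)
s=manip.state(); q=s['tool_rot']; m=R.from_quat([*q[1:],q[0]]).as_matrix(); print(s['time'],s['tool_pos'],s['joint_pos'],s['contact_force'],np.degrees(np.arccos(-m[2,1])))
print(m)
im=manip.grab_frame("scene")
cv2.imwrite("pics/x_scenec.png",cv2.resize(im[130:290,180:330],None,fx=3.7,fy=3.7))
E
```

```text
time: 15.3
tool_pos: [0.4715, -0.2032, 0.1853]
tool_rot: [0.681, -0.312, 0.276, -0.602]
contact_force: [0.7, -0.3, -4.3]
gripper_width: 0.181
time: 16.5
tool_pos: [0.4719, -0.2032, 0.2337]
tool_rot: [0.605, -0.441, 0.39, -0.536]
contact_force: [1.4, 0.3, -4.1]
gripper_width: 0.175
time: 17.5
tool_pos: [0.4714, -0.2031, 0.2573]
tool_rot: [-0.529, 0.53, -0.469, 0.468]
contact_force: [0.8, -0.1, -4.1]
gripper_width: 0.182
17.5 [ 0.4714 -0.2031  0.2573] [-0.5517 -0.2323  1.8367 -0.0002  1.5381 -0.6738] [ 0.787  -0.1381 -4.1486] 0.050422033530690295
[[ 0.1219 -0.0008  0.9925]
 [-0.9925  0.0003  0.1219]
 [-0.0004 -1.     -0.0008]]
```

View pics/x_scenec.png

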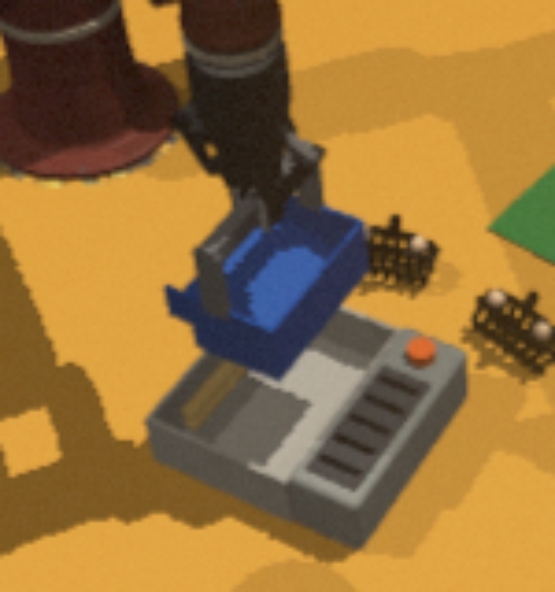

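```bash
python3 -m jog '{"offset":[[0,0.1,0],[0,0.2,0],[0,0.3,0],[0.1,0.4,0],[0.1,0.4,0],[0.1,0.4,0],[0.1,0.4,0],[0.1,0.4,0],[0.1,0.4,0],[0.1,0.4,0],[0.1,0.4,0],[0.1,0.4,0]],"angular":[[0,0,0],[0,0,0],[0,0,0],[0,0,-0.1],[0,0,-0.1],[0,0,-0.1],[0,0,-0.1],[0,0,-0.1],[0,0,-0.1],[0,0,-0.1],[0,0,-0.1],[0,0,-0.1]],"jaw":[5,5,5,5,5,5,5,5,5,5,5,5]}'
python3 -m jog '{"offset":[[0.1,0.4,0],[0.1,0.4,0],[0.1,0.4,0],[0.1,0.4,0],[0.1,0.4,0],[0.1,0.4,0],[0.1,0.4,0],[0.1,0.4,0],[0.05,0.3,0],[0,0.2,0],[0,0.1,0],[0,0.1,0]],"angular":[[0,0,-0.1],[0,0,-0.1],[0,0,-0.1],[0,0,-0.1],[0,0,-0.085],[0,0,0],[0,0,0],[0,0,0],[0,0,0],[0,0,0],[0,0,0],[0,0,0]],"jaw":[5,5,5,5,5,5,5,5,5,5,5,5]}'
python3 -m jog '{"offset":[[0,0.04,0],[0,0,0],[0,0,0],[0,0,0]],"angular":[[0,0,0],[0,0,0],[0,0,0],[0,0,0]],"jaw":[5,5,5,5]}'
python3 - <<'E'
from h import *
np.set_printoptions(precision=4,suppress=True)
s=manip.state(); q=s['tool_rot']; m=R.from_quat([*q[1:],q[0]]).as_matrix(); print(s['time'],s['tool_pos'],s['contact_force'],m)
cv2.imwrite("pics/y_wrist.png",manip.grab_frame("wrist"))
im=manip.grab_frame("top"); cv2.imwrite("pics/y_topc.png",cv2.resize(im[165:275,220:430],None,fx=3.8,fy=3.8,interpolation=cv2.INTER_CUBIC))
E
```

```text
time: 18.75
tool_pos: [0.5161, 0.0089, 0.2579]
tool_rot: [0.507, -0.507, 0.493, -0.493]
contact_force: [0.2, -0.0, -3.9]
gripper_width: 0.177
time: 19.95
tool_pos: [0.5587, 0.202, 0.2578]
tool_rot: [0.494, -0.495, 0.506, -0.506]
contact_force: [-0.2, -1.2, -3.5]
gripper_width: 0.177
time: 20.35
tool_pos: [0.5591, 0.2033, 0.2578]
tool_rot: [0.494, -0.494, 0.506, -0.506]
contact_force: [0.2, 0.1, -3.1]
gripper_width: 0.176
20.35 [0.5591 0.2033 0.2578] [ 0.1964  0.0803 -3.1389] [[-0.0236 -0.0004  0.9997]
 [-0.9997 -0.0003 -0.0236]
 [ 0.0003 -1.     -0.0004]]
```

View pics/y_wrist.png

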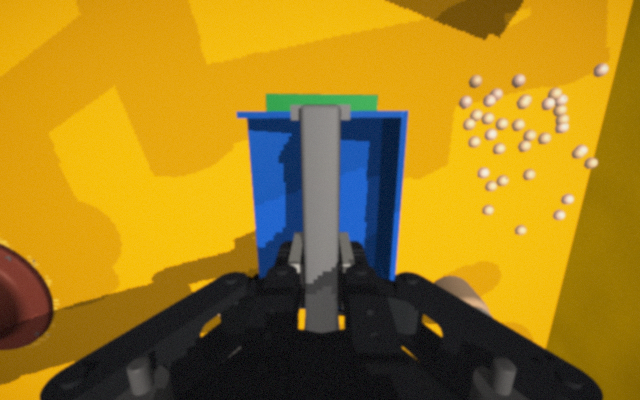

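View pics/y_topc.png

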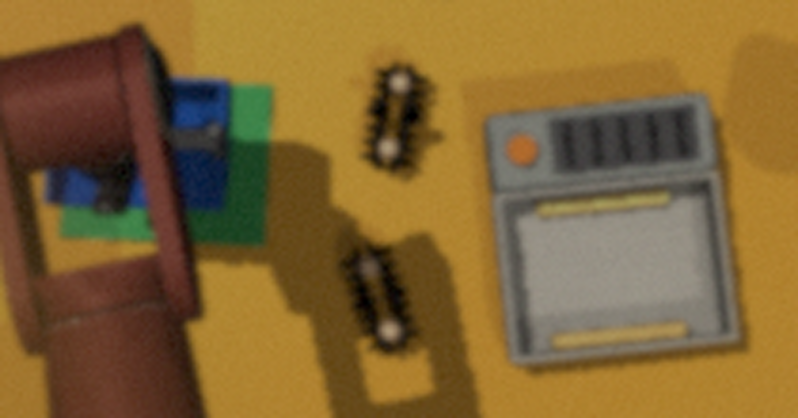

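```bash
python3 - <<'E'
from h import *
im=manip.grab_frame("scene"); cv2.imwrite("pics/z_full.png",im)
cv2.imwrite("pics/z_scenec.png",cv2.resize(im[200:280,215:310],None,fx=7,fy=7,interpolation=cv2.INTER_CUBIC))
im=manip.grab_frame("top"); cv2.imwrite("pics/z_topc.png",cv2.resize(im[185:265,340:420],None,fx=7,fy=7,interpolation=cv2.INTER_CUBIC))
E
```

View pics/z_scenec.png

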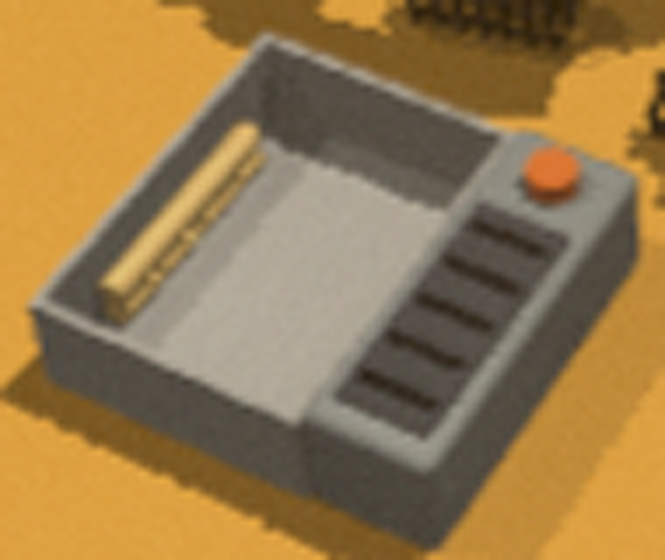

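View pics/z_topc.png

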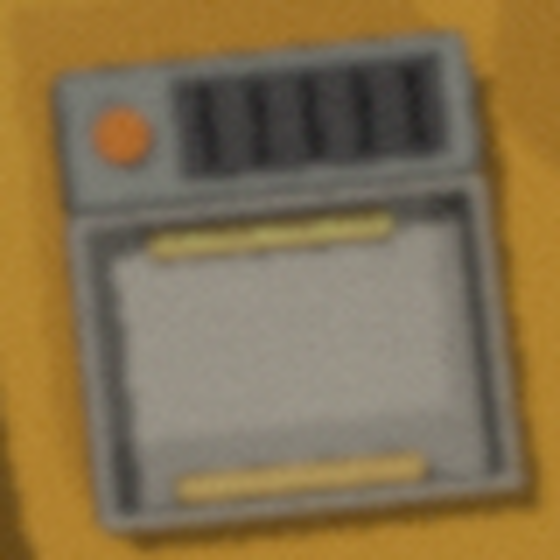

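All three sticks are in the tray: two stacked at the near wall (scene crop, about 185,220) and one at the melter side (top crop, about 270,235). Next I'll check the mat's position against the tool before lowering.

```bash
python3 - <<'E'
from h import *
np.set_printoptions(precision=4,suppress=True)
s=manip.state(); print(s['tool_pos'],wray(s,(266,95),.004),wray(s,(378,96),.004))
a=s['tool_pos']; print(wray(s,(321,105),a[2]+.0297), wray(s,(237,114),a[2]-.104+.062),wray(s,(407,114),a[2]-.104+.062))
M=[[.075,.095,.004],[.075,-.095,.004],[-.075,-.095,.004],[-.075,.095,.004]]
im=cv2.imread("pics/t_topc.png")
o=[("top",M,c1([(70,77),(273,86),(265,245),(60,237)])),("scene",M,np.array([(584,252),(506,334),(411,284),(492,208)])/3.1-.3+[180,100])]
# order: far(+x,+y) right-top; adjust: print
print(fit(o,x0=(.56,.2,0)))
E
```

```text
[0.559  0.2036 0.2578] [0.4885 0.2997 0.004 ] [0.637  0.2951 0.004 ]
[0.5611 0.2784 0.2875] [0.5083 0.276  0.2158] [0.6149 0.2736 0.2158]
(array([ 0.5591,  0.2032, -0.0318]), array([[-0.0925, -0.8002],
       [ 0.367 , -0.8385],
       [ 0.3568,  0.0344],
       [ 0.0017, -0.2635],
       [ 0.5738, -0.9347],
       [-0.0706, -0.0581],
       [-1.3256, -0.5029],
       [-0.506 , -1.2651]]))
```

```bash
python3 -m jog '{"offset":[[0,0,-0.15],[0,0,-0.3],[0,0,-0.4],[0,0,-0.4],[0,0,-0.4],[0,0,-0.4],[0,0,-0.3],[0,0,-0.2],[0,0,-0.15],[0,0,-0.1],[0,0,-0.05],[0,0,-0.03]],"angular":[[0,0,0],[0,0,0],[0,0,0],[0,0,0],[0,0,0],[0,0,0],[0,0,0],[0,0,0],[0,0,0],[0,0,0],[0,0,0],[0,0,0]],"jaw":[5,5,5,5,5,5,5,5,5,5,5,5]}'
python3 -m jog '{"offset":[[0,0,-0.03],[0,0,-0.03],[0,0,0],[0,0,0]],"angular":[[0,0,0],[0,0,0],[0,0,0],[0,0,0]],"jaw":[5,5,5,5]}'
```

```text
time: 21.75
tool_pos: [0.5594, 0.2039, 0.1143]
tool_rot: [-0.494, 0.494, -0.506, 0.506]
contact_force: [-0.7, -0.2, -3.3]
gripper_width: 0.181
time: 22.15
tool_pos: [0.5591, 0.2039, 0.111]
tool_rot: [0.494, -0.494, 0.506, -0.506]
contact_force: [0.1, -0.8, -4.1]
gripper_width: 0.175
```

```bash
python3 -m jog '{"offset":[[0,0,-0.03],[0,0,-0.03],[0,0,-0.02],[0,0,0],[0,0,0]],"angular":[[0,0,0],[0,0,0],[0,0,0],[0,0,0],[0,0,0]],"jaw":[5,5,5,5,5]}'
python3 -m jog '{"offset":[[0,0,-0.02],[0,0,-0.02],[0,0,0],[0,0,0]],"angular":[[0,0,0],[0,0,0],[0,0,0],[0,0,0]],"jaw":[5,5,5,5]}'
```

```text
time: 22.65
tool_pos: [0.5589, 0.2038, 0.1067]
tool_rot: [0.494, -0.494, 0.506, -0.506]
contact_force: [0.0, 0.1, -3.6]
gripper_width: 0.176
time: 23.05
tool_pos: [0.5589, 0.2038, 0.1047]
tool_rot: [0.494, -0.494, 0.506, -0.506]
contact_force: [0.3, 1.3, -3.6]
gripper_width: 0.174
```

```bash
python3 -m jog '{"offset":[[0,0,-0.01],[0,0,-0.01],[0,0,0]],"angular":[[0,0,0],[0,0,0],[0,0,0]],"jaw":[5,5,5]}'
python3 -m jog '{"offset":[[0,0,-0.01],[0,0,0]],"angular":[[0,0,0],[0,0,0]],"jaw":[5,5]}'
```

```text
time: 23.35
tool_pos: [0.5591, 0.2038, 0.1044]
tool_rot: [-0.494, 0.494, -0.506, 0.506]
contact_force: [-2.2, -1.5, -0.4]
gripper_width: 0.177
time: 23.55
tool_pos: [0.5592, 0.2038, 0.1044]
tool_rot: [-0.494, 0.494, -0.506, 0.506]
contact_force: [-4.3, -1.5, 4.9]
gripper_width: 0.174
```

```bash
python3 -m jog '{"offset":[[0,0,0],[0,0,0],[0,0,0],[0,0,0],[0,0,0],[0,0,0],[0,0,0],[0,0,0]],"angular":[[0,0,0],[0,0,0],[0,0,0],[0,0,0],[0,0,0],[0,0,0],[0,0,0],[0,0,0]],"jaw":[20,25,35,45,60,75,80,80]}'
python3 -m jog '{"offset":[[0,0,0],[0,0,0.1],[0,0,0.3],[0,0,0.4],[0,0,0.5],[0,0,0.5],[0,0,0.5],[0,0,0.5],[0,0,0.5],[0,0,0.3],[0,0,0],[0,0,0]],"angular":[[0,0,0],[0,0,0],[0,0,0],[0,0,0],[0,0,0],[0,0,0],[0,0,0],[0,0,0],[0,0,0],[0,0,0],[0,0,0],[0,0,0]],"jaw":[80,80,80,80,80,80,80,80,80,80,80,80]}'
python3 - <<'E'
from h import *
for n in ["wrist","top","scene"]:
    im=manip.grab_frame(n)
    cv2.imwrite(f"pics/f_{n}.png",im)
cv2.imwrite("pics/f_scenec.png",cv2.resize(im[130:290,200:400],None,fx=4,fy=3.7,interpolation=cv2.INTER_CUBIC))
E
```

```text
time: 24.35
tool_pos: [0.559, 0.2038, 0.1033]
tool_rot: [0.494, -0.494, 0.506, -0.506]
contact_force: [-0.3, 0.8, 0.0]
gripper_width: 0.938
time: 25.55
tool_pos: [0.5588, 0.2038, 0.2831]
tool_rot: [0.494, -0.494, 0.506, -0.506]
contact_force: [0.1, 0.1, -0.6]
gripper_width: 0.936
```

View pics/f_wrist.png

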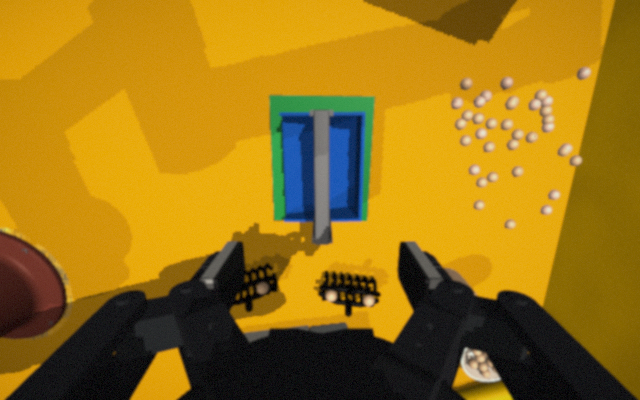

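View pics/f_scenec.png

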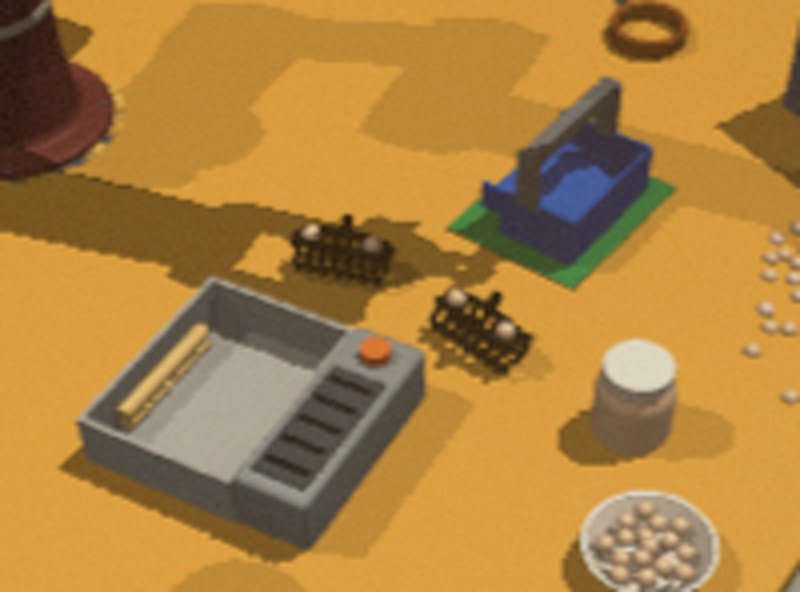

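View pics/f_top.png

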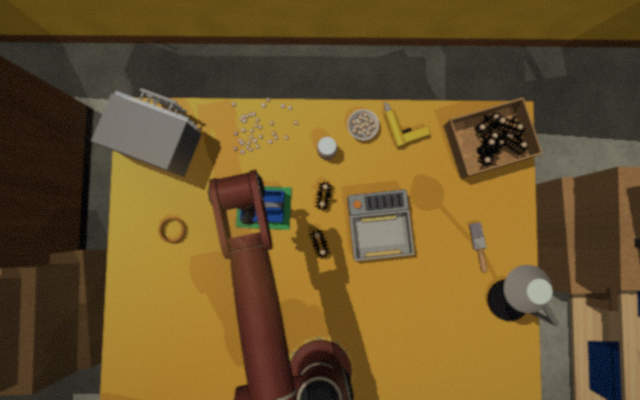

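```bash
python3 - <<'E'
from h import *
np.set_printoptions(precision=4,suppress=True)
s=manip.state()
for u,z in [((270,96),.004),((375,97),.004),((367.5,220),.004),((274,220),.004),((365,113),.066),((361,220),.066),((321.5,111),.134),((322,243),.134)]: print(u,wray(s,u,z))
print(world([.5592,.203,-.028,.004],[[.054,.074,.062],[.054,-.074,.062],[0,.07,.13],[0,-.07,.13]]))
E
```

```text
(270, 96) [0.4879 0.2995 0.004 ]
(375, 97) [0.6355 0.2949 0.004 ]
(367.5, 220) [0.6296 0.1099 0.004 ]
(274, 220) [0.4806 0.113  0.004 ]
(365, 113) [0.6129 0.2739 0.066 ]
(361, 220) [0.6106 0.1347 0.066 ]
(321.5, 111) [0.5602 0.2771 0.134 ]
(322, 243) [0.5577 0.1347 0.134 ]
[[0.6153 0.2755 0.066 ]
 [0.6111 0.1275 0.066 ]
 [0.5612 0.273  0.134 ]
 [0.5572 0.133  0.134 ]]
```

The caddy sits within about 2–3 mm of the mat centre, the sticks are in the tray, and the bystanders look unmoved. I'm handing the job in.

```bash
python3 - <<'E'
from plant import manip
print(manip.job_done(), manip.state()['time'])
E
```

```text
the job is handed in; nothing more can be done
the job is handed in; nothing more can be done
```

The glue melter is refilled, the empty caddy is back on its green mat, and I handed the job in at about 26 s of the 69 s allowed.

- **Pour:** I lifted the caddy by its bar, carried it level to the tray and tipped it slowly to 40.8°, which I held for about 2.5 s. I then turned it level in the air and carried it back.
- **Sticks:** The last pictures show all three in the tray. Two are stacked against the near wall and one lies by the melter side; I saw this by combining the top and scene views, since neither shows all three at once.
- **Set-down:** The caddy landed with about 5 N of contact force. The wrist camera puts it level and within about 3 mm of the mat's centre, which is close to the camera's 2 mm accuracy.
- **Bystanders:** The claws, jar, tape and brush look unmoved in the before and after pictures; I judged this by eye and did not measure it.
- **At hand-in:** The gripper was open and about 150 mm above the bar, touching nothing. None of my checks failed.

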